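Third hand: slate tile in the clamp channel

TASK

Take the slate tile standing in the wooden rack and lower it on edge into the channel of the steel slate holder, right down to the channel's floor and clear of the sprung buffer. Then slide it along the channel against the buffer, push that about halfway in (about 10 newtons, never to the end of its travel), and finish while holding: keep gripping the slate there, still and with that steady push, so that a colleague can tighten the thumbscrews. At the end the robot touches only the slate, and the other things on the table are left where they are.

Things in the scene. Friction and masses are not known exactly. Their poses are not given: they have to be found in the camera images.
- slate: The slate tile: plain black square slab 105 x 105 x 9 mm, 0.18 to 0.29 kg, loose, the only slate standing on edge, in the middle slot of the rack. Grip it from above across its 9 mm thickness, by the upper edge. Origin: centre of one large face; z axis: normal of the faces (level), pointing through the slab; x axis level along the slab; y axis up.
- slate_mid (a point): The middle of the slate tile (length, height, thickness); upper and lower edges 52.5 mm above and below. Axes as slate. It can pivot between the fingers when pushed far above or below them: grip at mid-length, about 25 mm under the upper edge, level with the buffer. Between the two places stand a hob 70 mm and a stack of pans 112 mm high: carry it above them.
- rack: Wooden rack, fixed, at the robot's left before the grill or at the right between the hobs (the holder is at the other place). Base 118 (x) x 106 (y) x 10 mm; three slots along x, 37 mm apart, 12 mm wide, walls 24 mm high above the base top. The slate stands in the middle slot on the base top; the others are empty. Origin: centre of the underside; z up.
- holder: Steel slate holder, fixed. Base plate 10 mm thick, x = -90 to +135 mm, 70 mm wide, with a channel along x. Two brass thumbscrews on the +y side, out to y = 29 mm. End post at x = 116 to 132 mm, 38 mm wide, top 105 mm above the table, carries the sprung buffer. Origin: under the channel's middle, at table height; +x along the channel to the buffer, away from the robot within 0.3 rad; z up.
- channel_floor (a point): On the channel's floor and centre line, 10 mm above the holder's origin, same axes. Channel: x = -80 to +70 mm, 12 mm wide, walls 20 mm high, then lips flaring to about 20 mm wide, 29 mm above the floor; open above and at the rear. A seated slate has its middle 52.5 mm above this point; with the middle at x = -40 to +20 mm it is clear of the buffer.
- buffer_face (a point): Centre of the buffer's face: black rubber disc, 28 mm diameter, 8 mm thick, on an 11 mm metal rod that slides into the end post. 80 mm above the table; at rest at x = 75 mm of the holder; it faces the holder's -x and moves to +x. The slate's leading upright edge meets it when the slate's middle is at x = 22.5 mm.
- buffer (a joint): Travel of the buffer into the end post in m: 0 at rest, end of travel at 0.032. A plain spring: force = 600 N/m x travel, so halfway, 0.016, is about 10 N. A narrow black ring on the rod is just entering the post's front face when the buffer is halfway in.
- ramekin: Bystander: small round steel cup, 81 mm diameter, 42 mm high, far left beside the tray. Origin: centre of the underside.
- shaker: Bystander: small shaker with steel top, 44 mm diameter, 90 mm high, beyond the stack of steel pans. Origin: centre of the underside.
- tub: Bystander: lidded tub, 99 mm diameter, 84 mm high, at the back between the hobs, before the condiment box. Origin: centre of the underside.
- spare_slate: Bystander: a second slate tile of the same size, lying flat at the table's front edge. Origin: centre of the underside.
- tape: Bystander: roll of tape lying flat, 100 mm diameter, 25 mm high, front left. Origin: centre of the underside.

How it is judged:
On the way, in this order (a step that is already met when the one before it is completed fails the run):
1. the slate is lifted clear of the rack (height (world z) of slate_mid above 0.13 m), for 0.1 s.
2. the slate stands in the channel, down on its floor, the buffer not yet pressed (z of slate_mid in the frame of channel_floor between 0.049 and 0.057 m and y of slate_mid in the frame of channel_floor between -0.0025 and 0.0025 m and angle between the x axis of slate and the x axis of holder, either way round below 0.05 rad and angle between the z axis of slate and the y axis of holder, either way round below 0.05 rad and x of slate_mid in the frame of channel_floor between -0.045 and 0.0225 m and value of joint buffer below 0.003 m), for 0.2 s.
3. the slate presses the buffer about halfway in, steadily (z of slate_mid in the frame of channel_floor between 0.049 and 0.057 m and y of slate_mid in the frame of channel_floor between -0.0025 and 0.0025 m and angle between the x axis of slate and the x axis of holder, either way round below 0.05 rad and angle between the z axis of slate and the y axis of holder, either way round below 0.05 rad and value of joint buffer between 0.01 and 0.022 m and contact force between slate and the fingers above 2 N), for 0.5 s.
At the end, for the whole second after the job is handed in: Slate upright on the channel floor (middle 49 to 57 mm above it, within 2.5 mm of the centre line, square within 0.05 rad), still gripped and at rest, holding the buffer 10 to 22 mm in (6 to 13 N); the robot touches neither holder nor buffer (all of step 3 and x of slate_mid in the frame of channel_floor between 0.03 and 0.048 m and velocity of joint buffer between -0.004 and 0.004 m/s and linear speed of slate below 0.01 m/s and contact force between holder and the arm below 0.5 N and contact force between holder and the fingers below 0.5 N); the arm keeps its last pose, push and grip.
It fails at once if the buffer is rammed to the end of its travel (value of joint buffer above 0.03 m).
It fails at once if a bystander is moved by more than 30 mm (distance of any of ramekin, shaker, tub, spare_slate, tape from where it was at the start of the episode above 0.03 m).
It also fails if it takes over 58 s, if anything falls off the work surface, if the arm or the gripper's body presses on something with over 40 N, if the wrist force passes 120 N, or if a joint passes its speed limit or range.

ROBOT

A 6-joint arm with a two-finger parallel gripper is mounted at the origin on a cart in front of the work surface, level with it; the furniture and walls round the work are solid. World frame = base frame: x ahead of the robot, y to its left, z up, the work surface at z = 0. Lengths are in m, angles in rad, forces in N, time in s.
With the tool pointing down it reaches from about 0.3 to 0.75 m from the base axis. Payload 8.5 kg.
Tool frame: the origin (TCP) lies midway between the tips of the shut fingers; the grasp point (between the pads) lies 19 mm behind it; z points along the fingers, x is the direction in which the jaws open and shut, and the axes are right-handed (so a half turn about z gives the same grasp; the last joint's range is limited). The gripper opens to 88 mm and grips with 3 to 60 N. Pads are 18 mm wide; open, the fingers measure 123 mm over their backs; the gripper's body (75 mm by 187 mm) begins 45 mm behind the grasp point.
Start: joints at [1.102, 0.381, 1.297, -0, 1.464, -0.215], TCP at [0.138, 0.532, 0.239] pointing down, gripper open.
Joint ranges: [-3.11, 3.11], [-0.89, 2.33], [0.22, 2.48], [-1.42, 4.56], [0.17, 2.85], [-2.88, 2.88]. Speed limits (rad/s): [2.39, 2.39, 3.14, 3.14, 3.14, 3.14].

INTERFACE

Orientations are given as a unit quaternion [x, y, z, w].
In Python, from station import env, capture, camera_model, ticket gives the robot as it stands. The module is installed in compiled form; this text tells all that it offers.
- The arm moves only by the shell command python3 -m jog 'ROWS' [OPENING] [FORCE]. ROWS is JSON, a list that holds one entry, the list of rows, each a list of 6 numbers: the shift along the tool's x, y, z in cm, then the turn, a rotation vector about the tool's x, y, z in rad. In form: [[[dx, dy, dz, ax, ay, az], ...]]. A call has 1 to 20 rows; each row shifts and turns the commanded pose from where the row before left it, along the tool's axes as they then stand; what a row does not reach is not made up. A row lasts 1/10 s, in which the tool goes at most 50 mm and 8.59 degrees, less where a joint would pass 70% of its speed; a pose out of reach is approached as far as the arm can. A call is refused whole if a number of a shift passes 5 or a number of a turn 0.15, either way. A call with a gripper value outside its range is refused whole. OPENING is the opening in per cent of the stroke, from 0 (shut) to 100 (fully open), set as the call begins (- or left out, the last holds). The fingers move at their own pace and stop on an object; FORCE is the grip in N (left out, the last holds). Time passes only in rows, so rows that do not move let the fingers close. It gives the time, the measured TCP pose, the force and the opening at its end, in the units of the state.
- env.read_state(): the state, without advancing time (a new reading comes with each control period).
- capture(name): name is "side" or "top" or "wrist"; returns the picture (400x640x3 uint8, blue, green, red); there is no depth.
- camera_model(name): a dict with "mtx" (3x3 intrinsics, pixels), "pose" (4x4, takes a point from camera to world coordinates); the wrist camera has in their place "tool_from_camera" (4x4, takes a point from camera to tool coordinates, whose origin is the TCP and whose axes are the tool frame's). Camera axes: x right, y up, looking along -z (the intrinsics and any distortion apply to the point x, -y, -z); pixel columns grow to the right and rows downward; lengths in m; the calibration is good to about 2 mm. A picture is of the moment at which its call begins: read the wrist's pose just before it. camera_model takes no time and is no camera call.
- ticket.close_job(): hands the job in, once; it reports no verdict.
The state is a dict: "time_s": time; "joint_pos": joint angles; "dq": joint speeds; "joint_torque": joint torques, N m; "position": TCP position; "ee_rot": TCP orientation; "contact_force": force on the tool from outside, world axes, zero at the start; "moment": the same for the moment, N m; "finger_gap": finger opening in m.
Only numpy, scipy, OpenCV 4.12 (cv2) and the standard library are available. Lean on these libraries where they do the work, as an engineer would, in place of code of your own. Each camera call takes 0.05 s, during which the arm holds its last target. There are 200 camera calls.

## Working session

There is one attempt and no reset: what is moved stays moved. The work goes in short steps, Python scripts to look and compute and a shell command to move; the robot and the scene stay as the last step left them, time stands still between calls to the robot, and variables do not carry over. Pictures are saved under pics/ and viewed, about 8 in all and at most 12, crops included, and the job is handed in when it is done.

```bash
mkdir -p pics
python3 - <<'E'
from station import env,capture,camera_model
import cv2,numpy as np
np.set_printoptions(precision=4,suppress=True)
s=env.read_state();print(s)
a=capture("top");b=capture("side");c=capture("wrist")
for n,i in zip(["top","side","wrist"],[a,b,c]): cv2.imwrite(f"pics/{n}0.png",i)
for n in ["top","side","wrist"]: print(n,camera_model(n))
E
```

```text
{'time_s': 0.0, 'joint_pos': array([ 1.1017,  0.3812,  1.2983,  0.    ,  1.4636, -0.2153]), 'dq': array([-0.0002, -0.0025,  0.0011, -0.0009, -0.0003,  0.0006]), 'joint_torque': array([ -0.0008, -43.793 , -22.4557,   0.0714,   0.0353,  -0.0001]), 'position': array([0.138 , 0.5321, 0.2381]), 'ee_rot': array([ 0.7909,  0.6119, -0.0007,  0.0003]), 'contact_force': array([-0.9935,  0.5657,  0.3315]), 'moment': array([-0.0156, -0.0661,  0.0448]), 'finger_gap': 0.08790931917570734}
top {'mtx': array([[506.8291,   0.    , 323.0903],
       [  0.    , 506.8291, 194.8466],
       [  0.    ,   0.    ,   1.    ]]), 'pose': array([[-0.48  ,  0.8296, -0.2851, -0.1068],
       [-0.8772, -0.4532,  0.1583,  0.3469],
       [ 0.0022,  0.3261,  0.9453,  2.0281],
       [ 0.    ,  0.    ,  0.    ,  1.    ]])}
side {'mtx': array([[369.8517,   0.    , 318.7408],
       [  0.    , 369.8517, 192.6562],
       [  0.    ,   0.    ,   1.    ]]), 'pose': array([[-0.9997, -0.0029, -0.0259,  0.4426],
       [-0.0212, -0.4872,  0.873 ,  1.2104],
       [-0.0151,  0.8733,  0.487 ,  0.7242],
       [ 0.    ,  0.    ,  0.    ,  1.    ]])}
wrist {'mtx': array([[280.6563,   0.    , 321.8907],
       [  0.    , 280.6563, 196.8662],
       [  0.    ,   0.    ,   1.    ]]), 'tool_from_camera': array([[ 1.    , -0.0001,  0.0007,  0.    ],
       [ 0.0001, -0.9474, -0.32  , -0.0823],
       [ 0.0007,  0.32  , -0.9474, -0.1466],
       [ 0.    ,  0.    ,  0.    ,  1.    ]])}
```

View pics/top0.png

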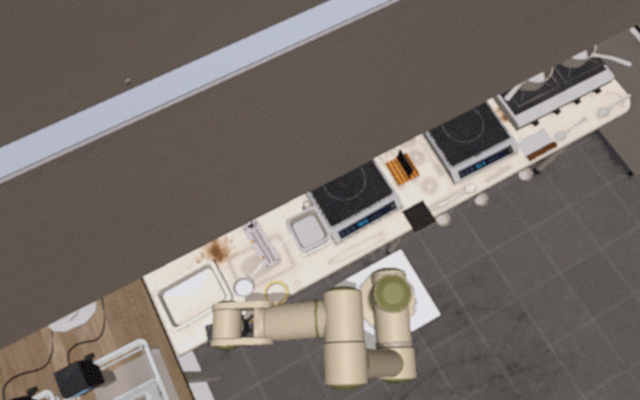

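View pics/wrist0.png

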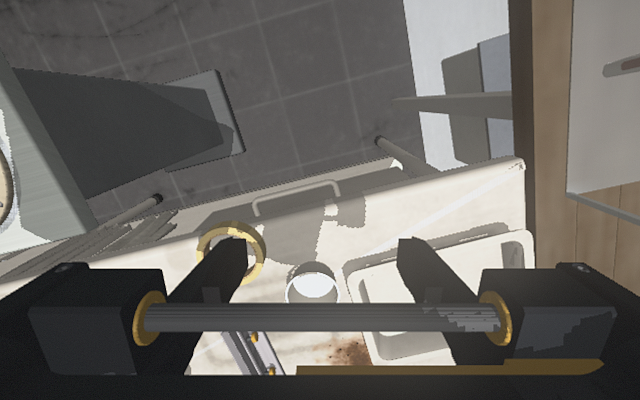

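The top view shows the rack with the slate at about (402,167), the holder at about (262,243), and the arm near the lower left. The wrist view shows the tape at (232,250), the ramekin at (312,285) and the rear of the holder at (255,350).

```bash
cat > h.py <<'E'
from station import env,capture,camera_model
import cv2,numpy as np
from scipy.spatial.transform import Rotation as R
np.set_printoptions(precision=4,suppress=True)
def wpose(s):
    T=np.eye(4);T[:3,:3]=R.from_quat(s["ee_rot"]).as_matrix();T[:3,3]=s["position"]
    return T@camera_model("wrist")["tool_from_camera"]
def pix(m,P,u,v,z):
    d=P[:3,:3]@np.array([(u-m[0,2])/m[0,0],-(v-m[1,2])/m[1,1],-1]); o=P[:3,3]
    return o+d*(z-o[2])/d[2]
def proj(m,P,X):
    c=P[:3,:3].T@(np.array(X)-P[:3,3]); return np.array([m[0,2]-m[0,0]*c[0]/c[2], m[1,2]+m[1,1]*c[1]/c[2]])
def crop(im,x0,y0,x1,y1,k,name): cv2.imwrite("pics/"+name,cv2.resize(im[y0:y1,x0:x1],None,fx=k,fy=k,interpolation=cv2.INTER_CUBIC))
E
python3 - <<'E'
from h import *
t=cv2.imread("pics/top0.png");s=cv2.imread("pics/side0.png")
m=camera_model("top")
for u,v,z in [(402,167,.03),(262,243,.03),(244,287,.04),(420,215,.0)]: print(pix(m["mtx"],m["pose"],u,v,z))
a=cv2.resize(t[215:275,225:305],None,fx=5,fy=5,interpolation=cv2.INTER_CUBIC)
b=cv2.resize(t[135:195,365:445],None,fx=5,fy=5,interpolation=cv2.INTER_CUBIC)
c=cv2.resize(s,(480,300),interpolation=cv2.INTER_AREA)
o=np.zeros((600,800,3),np.uint8);o[:300,:400]=a;o[:300,400:]=b;o[300:,:480]=c
cv2.imwrite("pics/mix.png",o)
E
```

```text
[ 0.4448 -0.3424  0.03  ]
[0.4336 0.3274 0.03  ]
[0.307  0.4675 0.04  ]
[ 0.2327 -0.3053  0.    ]
```

View pics/mix.png

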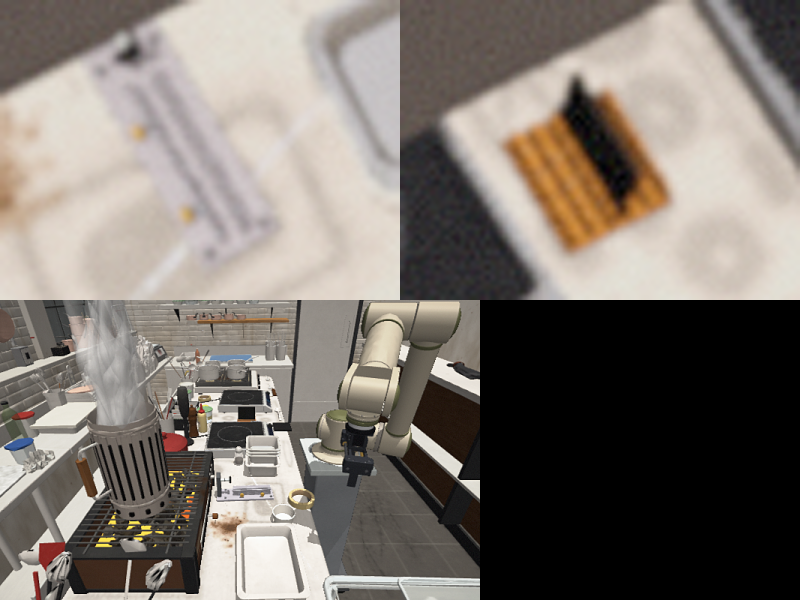

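The holder is at upper left with its thumbscrews on the left (+y) side. The rack is at upper right with the slate in the middle slot, and the side view agrees.

Run:
```python
from h import *
m=camera_model("top")
def p(x,y,z,o): return pix(m["mtx"],m["pose"],x/5+o[0],y/5+o[1],z)
H=(225,215);K=(365-80,135)
K=(365-80,135)
hc=[p(x,y,.01,H) for x,y in [(275,225),(205,262),(90,62),(160,22)]]
print("holder corners\n",np.array(hc))
d=(hc[2]+hc[3]-hc[0]-hc[1]);print("yaw",np.arctan2(d[1],d[0]))
kc=[p(x,y,.034,K) for x,y in [(505,145),(570,250),(668,200)]]
print("rack\n",np.array(kc)); d=kc[0]-kc[1];print(np.arctan2(d[1],d[0]),np.linalg.norm(d),np.linalg.norm(kc[2]-kc[1]),(kc[0]+kc[2])/2)
sl=[p(x,y,.115,K) for x,y in [(577,78),(632,178)]];d=sl[0]-sl[1];print("slate",np.array(sl),np.linalg.norm(d),np.arctan2(d[1],d[0]))
```

```text
holder corners
 [[0.3413 0.2948 0.01  ]
 [0.3415 0.3578 0.01  ]
 [0.5356 0.3665 0.01  ]
 [0.5387 0.3007 0.01  ]]
yaw 0.03750228344623807
rack
 [[ 0.4881 -0.2885  0.034 ]
 [ 0.3804 -0.2873  0.034 ]
 [ 0.3791 -0.3834  0.034 ]]
-0.011107285025488326 0.10771617606422569 0.09614279110663973 [ 0.4336 -0.3359  0.034 ]
slate [[ 0.4866 -0.3455  0.115 ]
 [ 0.3896 -0.3383  0.115 ]] 0.09728972085152517 -0.07377169417079076
```

```bash
python3 -m jog '[[[0,0,-1.5,0,0,-0.14],[0,0,-1.5,0,0,-0.14],[-2.5,3.2,0,0,0,0],[-2.5,3.2,0,0,0,0],[-2.5,3.2,0,0,0,0],[-2.5,3.2,0,0,0,0],[-2.5,3.2,0,0,0,0],[-2.5,3.2,0,0,0,0],[-2.5,3.2,0,0,0,0],[-2.5,3.2,0,0,0,0],[0,0,0,0,0,0],[0,0,0,0,0,0]]]' 100 20
python3 - <<'E'
from h import *
s=env.read_state();im=capture("wrist");P=wpose(s);np.save("P1.npy",P);cv2.imwrite("pics/w1.png",im);print(s["position"],R.from_quat(s["ee_rot"]).as_matrix())
crop(im,190,40,460,300,2.2,"w1c.png")
E
```

```text
time_s: 1.35
position: [0.3994, 0.3388, 0.2684]
ee_rot: [0.698, 0.716, -0.0, -0.0]
contact_force: [1.0, -0.8, 0.1]
finger_gap: 0.0878
[0.3994 0.3388 0.2684] [[-0.0246  0.9997 -0.0009]
 [ 0.9997  0.0246 -0.0002]
 [-0.0001 -0.0009 -1.    ]]
```

View pics/w1c.png

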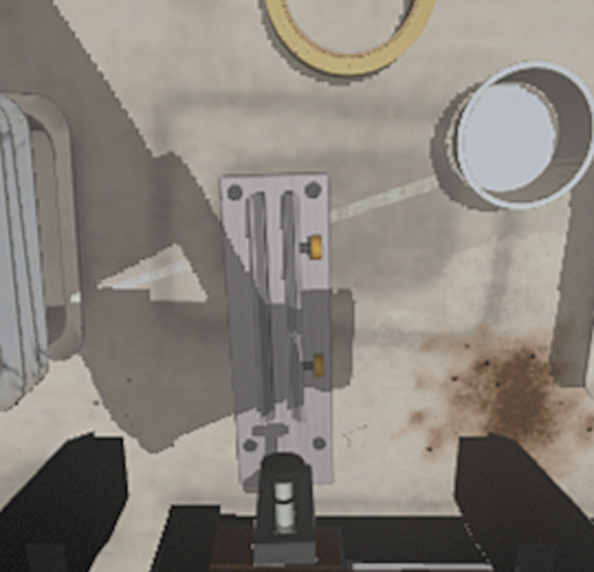

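The wrist crop shows the holder base corners at crop (219,176), (328,175), (333,484) and (241,491). The channel lies between the dark walls at u≈272–282, with the buffer and ring at about (285,495).

Run:
```python
from h import *
from scipy.optimize import least_squares
P=np.load("P1.npy");m=camera_model("wrist")["mtx"]
c=np.array([(219,176),(328,175),(333,484),(241,491)])/2.2+[190,40]-0.0
w=np.array([pix(m,P,u,v,.01) for u,v in c]);print(w, np.linalg.norm(w-np.roll(w,1,0),axis=1))
M=np.array([(-.09,-.035),(-.09,.035),(.135,.035),(.135,-.035)])
f=lambda q:((M@np.array([[np.cos(q[2]),np.sin(q[2])],[-np.sin(q[2]),np.cos(q[2])]])+q[:2])-w[:,:2]).ravel()
r=least_squares(f,[.43,.33,0]);print(r.x,r.fun.reshape(-1,2))
q=r.x
im=cv2.imread("pics/w1.png")
k=4;x0,y0,x1,y1=270,110,370,270
b=cv2.resize(im[y0:y1,x0:x1],None,fx=k,fy=k,interpolation=cv2.INTER_CUBIC)
def W(x,y,z): return [q[0]+x*np.cos(q[2])-y*np.sin(q[2]),q[1]+x*np.sin(q[2])+y*np.cos(q[2]),z]
for (y,z,col) in [(-.006,.01,(0,255,0)),(.006,.01,(0,255,0)),(.01,.039,(0,0,255)),(-.01,.039,(0,0,255))]:
    for x in np.arange(-.08,.071,.01):
        u=(proj(m,P,W(x,y,z))-[x0,y0])*k; cv2.circle(b,(int(u[0]),int(u[1])),1,col,-1)
u=cv2.resize(im[y0:y1,x0:x1],None,fx=k,fy=k,interpolation=cv2.INTER_CUBIC)
cv2.imwrite("pics/ov.png",np.hstack([b,u])[:600])
```

```text
[[0.3415 0.2917 0.01  ]
 [0.3392 0.3607 0.01  ]
 [0.5624 0.3743 0.01  ]
 [0.5701 0.3054 0.01  ]] [0.229  0.0691 0.2236 0.0693]
[0.4309 0.3316 0.0615] [[ 0.0017 -0.0005]
 [-0.0003  0.0003]
 [ 0.0011  0.0006]
 [-0.0024 -0.0004]]
```

View pics/ov.png

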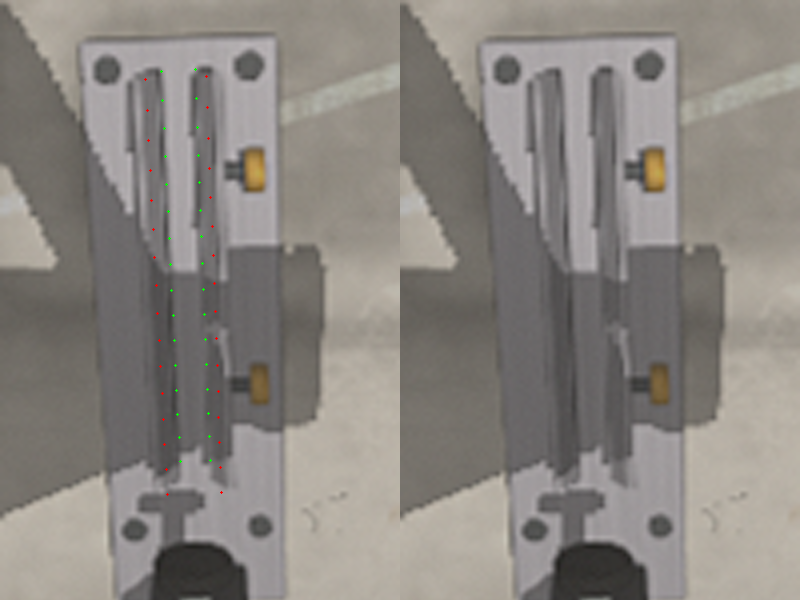

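The overlay fits the channel to about 1 mm. Holder pose is (0.431, 0.3315) with yaw 0.061. Next, over to the rack.

```bash
python3 -m jog '[[[-4,0,0,0,0,0],[-4,0,0,0,0,0],[-4,0,0,0,0,0],[-4,0,0,0,0,0],[-4,0,0,0,0,0],[-4,0,0,0,0,0],[-4,0,0,0,0,0],[-4,0,0,0,0,0],[-4,0,0,0,0,0],[-4,0,0,0,0,0],[-4,0,0,0,0,0],[-4,0,0,0,0,0],[-4,0,0,0,0,0],[-4,0,0,0,0,0],[-4,0,0,0,0,0],[-4,0,0,0,0,0],[-4,0,0,0,0,0],[0,0,0,0,0,0],[0,0,0,0,0,0]]]' 100 20
python3 - <<'E'
from h import *
s=env.read_state();im=capture("wrist");P=wpose(s);np.save("P2.npy",P);cv2.imwrite("pics/w2.png",im);print(s["position"],R.from_quat(s["ee_rot"]).as_matrix())
crop(im,230,90,430,290,3,"w2c.png")
E
```

```text
time_s: 3.3
position: [0.4175, -0.3397, 0.2684]
ee_rot: [0.698, 0.717, 0.0, -0.0]
contact_force: [0.0, 0.3, 1.0]
finger_gap: 0.0883
[ 0.4175 -0.3397  0.2684] [[-0.0269  0.9996 -0.0003]
 [ 0.9996  0.0269  0.001 ]
 [ 0.001  -0.0003 -1.    ]]
```

View pics/w2c.png

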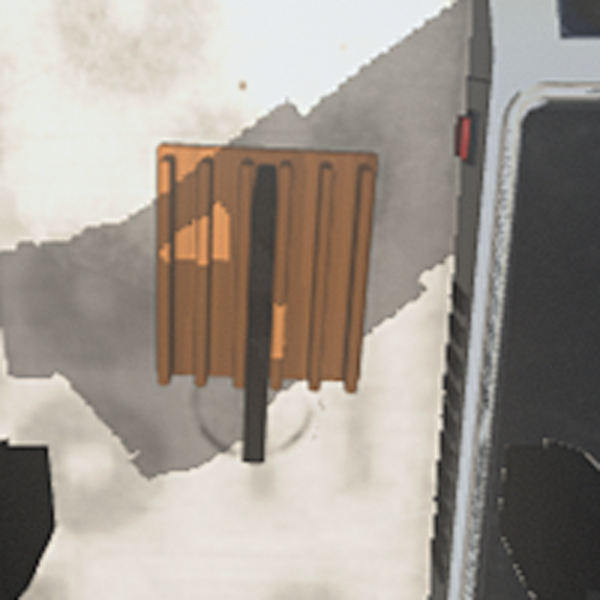

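The slate is upright in the middle slot. Its far top end is at crop (243–266, 462) and its near end at about (265,165). I'll fit its silhouette.

Run:
```python
from h import *
from scipy.optimize import minimize
P=np.load("P2.npy");m=camera_model("wrist")["mtx"]
im=cv2.imread("pics/w2.png");x0,y0=300,135
k=8
c=cv2.resize(im[y0:250,x0:330],None,fx=k,fy=k,interpolation=cv2.INTER_CUBIC)
M=(c.max(2)<62).astype(np.uint8)
n,l,st,_=cv2.connectedComponentsWithStats(M);i=1+st[1:,4].argmax();M=(l==i).astype(np.uint8);print(st[i]/k)
def poly(q):
    X=[(sx*.0525,sy*.0045,z) for sx in(-1,1) for sy in(-1,1) for z in(.01,.115)]
    C,S=np.cos(q[2]),np.sin(q[2])
    p=np.array([proj(m,P,[q[0]+x*C-y*S,q[1]+x*S+y*C,z]) for x,y,z in X])
    return cv2.convexHull(((p-[x0,y0]+.5)*k*16).astype(np.int32))
def iou(q):
    a=np.zeros_like(M);cv2.fillConvexPoly(a,poly(q),1,shift=4);return -(a&M).sum()/(a|M).sum()
best=min((minimize(iou,[x,y,w],method="Nelder-Mead",options=dict(initial_simplex=np.array([x,y,w])+np.array([[0,0,0],[.01,0,0],[0,.005,0],[0,0,.05]]))) for x in(.43,.445) for y in(-.345,-.338) for w in(-.05,0.02)),key=lambda r:r.fun)
print(best.x,best.fun)
s=env.read_state();Rm=R.from_quat(s["ee_rot"]).as_matrix();print((Rm.T@(np.array([best.x[0],best.x[1],.109-.019*0])-s["position"]))*100, np.arctan2(-Rm[0,0],Rm[1,0])-best.x[2])
```

```text
[ 11.5    95.25    6.25   13.5   103.375]
[ 0.42   -0.3417 -0.0167] 0.0
[-0.2716  0.2427 15.9739] 0.04441311181807752<stdin>:15: RuntimeWarning: overflow encountered in scalar negative
```

Run:
```python
from h import *
from scipy.optimize import minimize
P=np.load("P2.npy");m=camera_model("wrist")["mtx"]
im=cv2.imread("pics/w2.png");x0,y0=300,135
print([im[r,300:330].max(1).tolist() for r in (155,200,235)])
k=8
c=cv2.resize(im[y0:250,x0:330],None,fx=k,fy=k,interpolation=cv2.INTER_CUBIC)
sat=c.max(2).astype(int)-c.min(2)
M=((c.max(2)<75)&(sat<18)).astype(np.uint8)
n,l,st,_=cv2.connectedComponentsWithStats(M);i=1+st[1:,4].argmax();M=(l==i).astype(np.uint8);print(st[i]/k)
def poly(q):
    X=[(sx*.0525,sy*.0045,z) for sx in(-1,1) for sy in(-1,1) for z in(.03,.115)]
    C,S=np.cos(q[2]),np.sin(q[2])
    p=np.array([proj(m,P,[q[0]+x*C-y*S,q[1]+x*S+y*C,z]) for x,y,z in X])
    return cv2.convexHull(((p-[x0,y0]+.5)*k*16).astype(np.int32))
def iou(q):
    a=np.zeros_like(M);cv2.fillConvexPoly(a,poly(q),1,shift=4);return -float((a&M).sum())/float((a|M).sum())
best=min((minimize(iou,[x,y,w],method="Nelder-Mead",options=dict(initial_simplex=np.array([x,y,w])+np.array([[0,0,0],[.01,0,0],[0,.005,0],[0,0,.05]]))) for x in(.43,.445) for y in(-.345,-.338) for w in(-.05,0.02)),key=lambda r:r.fun)
print(best.x,best.fun)
s=env.read_state();Rm=R.from_quat(s["ee_rot"]).as_matrix();print((Rm.T@(np.array([best.x[0],best.x[1],.071])-s["position"]))*100, np.arctan2(-Rm[0,0],Rm[1,0])-best.x[2])
```

```text
[[101, 134, 148, 144, 145, 144, 141, 143, 145, 128, 138, 146, 142, 120, 82, 69, 70, 73, 73, 72, 70, 70, 102, 133, 146, 141, 125, 130, 138, 137], [127, 144, 139, 137, 136, 134, 137, 133, 131, 138, 141, 131, 90, 61, 69, 65, 68, 70, 64, 62, 103, 183, 214, 212, 175, 139, 135, 135, 137, 138], [118, 133, 146, 152, 151, 153, 149, 149, 147, 150, 133, 89, 67, 71, 73, 74, 71, 59, 125, 200, 221, 221, 220, 220, 222, 220, 213, 190, 163, 163]]
[  11.375   10.625   10.375   98.25  5187.625]
[ 0.4433 -0.3463 -0.0155] -0.8196109410486817
[-0.8062  2.5583 19.7733] 0.04323659381324936
```

```bash
cat > fit.py <<'E'
from h import *
from scipy.optimize import minimize
P=np.load("P2.npy");m=camera_model("wrist")["mtx"]
im=cv2.imread("pics/w2.png");x0,y0=300,135
k=8
c=cv2.resize(im[y0:250,x0:330],None,fx=k,fy=k,interpolation=cv2.INTER_CUBIC)
sat=c.max(2).astype(int)-c.min(2)
M=((c.max(2)<100)&(sat<35)).astype(np.uint8)
n,l,st,_=cv2.connectedComponentsWithStats(M);i=1+st[1:,4].argmax();M=(l==i).astype(np.uint8);M=cv2.morphologyEx(M,cv2.MORPH_OPEN,np.ones((25,25)));print(st[i]/k)
def poly(q):
    X=[(sx*.0525,sy*.0045,z) for sx in(-1,1) for sy in(-1,1) for z in(.03,.115)]
    C,S=np.cos(q[2]),np.sin(q[2])
    p=np.array([proj(m,P,[q[0]+x*C-y*S,q[1]+x*S+y*C+q[3]*(z-.01),z]) for x,y,z in X])
    return cv2.convexHull(((p-[x0,y0]+.5)*k*16).astype(np.int32))
def iou(q):
    a=np.zeros_like(M);cv2.fillConvexPoly(a,poly(q),1,shift=4);return -float((a&M).sum())/float((a|M).sum())
best=min((minimize(iou,[x,y,w,0],method="Nelder-Mead",options=dict(maxiter=400,initial_simplex=np.array([x,y,w,0])+np.array([[0,0,0,0],[.01,0,0,0],[0,.005,0,0],[0,0,.05,0],[0,0,0,.03]]))) for x in(.43,.445) for y in(-.345,-.338) for w in(-.05,0.02)),key=lambda r:r.fun)
print(best.x,best.fun)
b=c.copy();cv2.polylines(b,[poly(best.x)>>4],True,(0,255,0),1);d=c.copy();d[M>0]=(0,0,255)
cv2.imwrite("pics/fit.png",cv2.resize(np.hstack([b,d,c])[:, :],None,fx=.65,fy=.65))
E
python3 fit.py
```

```text
[  11.      10.      11.5     99.125 6222.375]
[ 0.4428 -0.3465 -0.0207 -0.0003] -0.9574115260056967
```

View pics/fit.png

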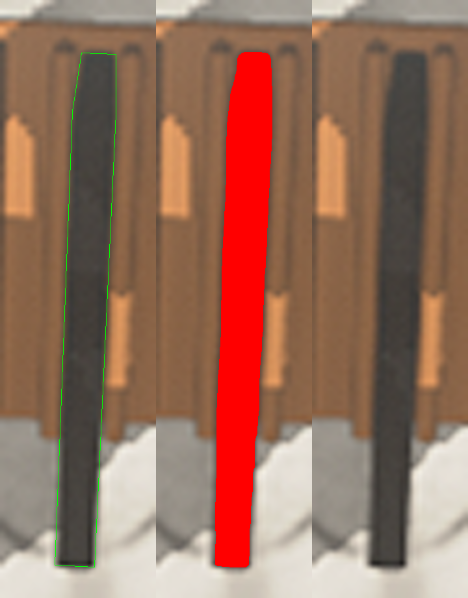

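The fit is tight: slate at (0.4428, −0.3465), yaw −0.02, upright. I'll narrow the jaws, align and descend to TCP z ≈ 0.067.

```bash
python3 -m jog '[[[-0.63,2.54,0,0,0,0.048],[0,0,2,0,0,0],[0,0,3,0,0,0],[0,0,3,0,0,0],[0,0,3,0,0,0],[0,0,2,0,0,0],[0,0,2,0,0,0],[0,0,1.5,0,0,0],[0,0,1.5,0,0,0],[0,0,1,0,0,0],[0,0,1.1,0,0,0],[0,0,0,0,0,0],[0,0,0,0,0,0],[0,0,0,0,0,0]]]' 50 50
```

```text
time_s: 4.75
position: [0.4429, -0.3464, 0.0684]
ee_rot: [0.715, 0.699, -0.0, 0.001]
contact_force: [-0.2, -0.4, 0.3]
finger_gap: 0.0443
```

```bash
python3 -m jog '[[[0,0,0,0,0,0],[0,0,0,0,0,0],[0,0,0,0,0,0],[0,0,0,0,0,0],[0,0,0,0,0,0],[0,0,0,0,0,0],[0,0,0,0,0,0],[0,0,0,0,0,0],[0,0,0,0,0,0],[0,0,0,0,0,0]]]' 0 50; python3 -m jog '[[[0,0,-0.5,0,0,0],[0,0,-1,0,0,0],[0,0,-1.5,0,0,0],[0,0,-2,0,0,0],[0,0,-3,0,0,0],[0,0,-3,0,0,0],[0,0,-3,0,0,0],[0,0,-3,0,0,0],[0,0,-2,0,0,0],[0,0,0,0,0,0],[0,0,0,0,0,0]]]'
```

```text
time_s: 5.75
position: [0.4426, -0.3463, 0.0678]
ee_rot: [0.715, 0.699, -0.0, 0.0]
contact_force: [-1.0, 0.3, 1.3]
finger_gap: 0.0085
time_s: 6.85
position: [0.4424, -0.346, 0.2573]
ee_rot: [0.715, 0.699, 0.0, -0.0]
contact_force: [0.5, -0.0, -2.2]
finger_gap: 0.0087
```

```bash
python3 -m jog '[[[0,0,0,0,0,-0.083],[3.98,0.09,0,0,0,0],[3.98,0.09,0,0,0,0],[3.98,0.09,0,0,0,0],[3.98,0.09,0,0,0,0],[3.98,0.09,0,0,0,0],[3.98,0.09,0,0,0,0],[3.98,0.09,0,0,0,0],[3.98,0.09,0,0,0,0],[3.98,0.09,0,0,0,0],[3.98,0.09,0,0,0,0],[3.98,0.09,0,0,0,0],[3.98,0.09,0,0,0,0],[3.98,0.09,0,0,0,0],[3.98,0.09,0,0,0,0],[3.98,0.09,0,0,0,0],[3.98,0.09,0,0,0,0],[3.98,0.09,0,0,0,0],[0,0,0,0,0,0],[0,0,0,0,0,0]]]'; python3 -m jog '[[[0,0,2,0,0,0],[0,0,3,0,0,0],[0,0,3,0,0,0],[0,0,3,0,0,0],[0,0,2,0,0,0],[0,0,1,0,0,0],[0,0,0.7,0,0,0],[0,0,0,0,0,0],[0,0,0,0,0,0],[0,0,0,0,0,0]]]'
python3 - <<'E'
from h import *
s=env.read_state();im=capture("wrist");P=wpose(s);np.save("P3.npy",P);cv2.imwrite("pics/w3.png",im);print(s["position"],R.from_quat(s["ee_rot"]).as_matrix(),s["contact_force"])
m=camera_model("wrist")["mtx"];q=[.4309,.3316,.0615]
b=cv2.resize(im[60:335,240:410],None,fx=2.18,fy=2.18,interpolation=cv2.INTER_CUBIC);d=b.copy()
def W(x,y,z): return [q[0]+x*np.cos(q[2])-y*np.sin(q[2]),q[1]+x*np.sin(q[2])+y*np.cos(q[2]),z]
for (y,z,col) in [(-.006,.01,(0,255,0)),(.006,.01,(0,255,0)),(.01,.039,(0,0,255)),(-.01,.039,(0,0,255)),(.035,.01,(255,0,0)),(-.035,.01,(255,0,0))]:
    for x in np.arange(-.09,.136,.0075):
        u=(proj(m,P,W(x,y,z))-[240,60])*2.18; cv2.circle(b,(int(u[0]),int(u[1])),1,col,-1)
cv2.imwrite("pics/w3c.png",np.hstack([b,d]))
E
```

```text
time_s: 8.85
position: [0.4158, 0.3301, 0.2561]
ee_rot: [0.685, 0.729, -0.002, -0.0]
contact_force: [0.3, -0.8, -1.9]
finger_gap: 0.0081
time_s: 9.85
position: [0.4169, 0.3301, 0.1116]
ee_rot: [0.685, 0.728, 0.001, 0.0]
contact_force: [1.0, 0.3, -1.3]
finger_gap: 0.0087
[0.4169 0.3301 0.1116] [[-0.0611  0.9981  0.0016]
 [ 0.9981  0.0611  0.0007]
 [ 0.0006  0.0016 -1.    ]] [ 1.0259  0.2908 -1.2807]
```

View pics/w3c.png

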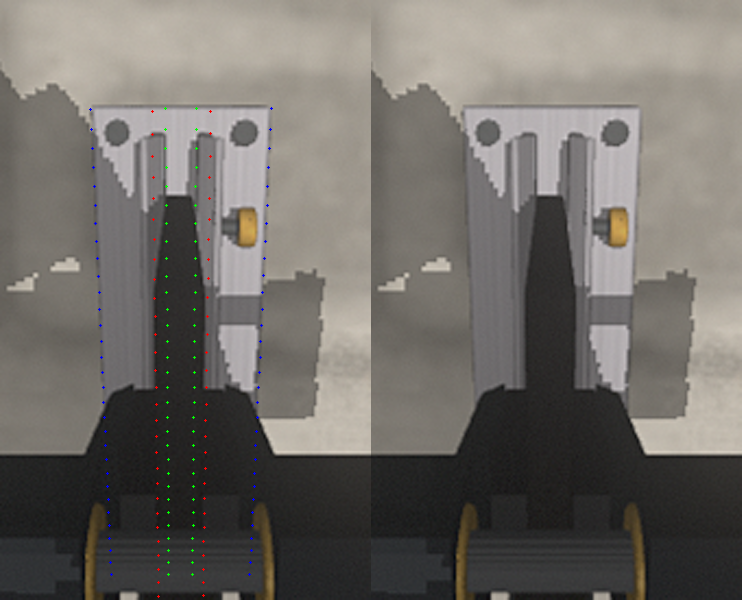

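The slate sits centred over the channel (bottom edge at 165–190, floor at 165–191). Lowering now.

```bash
python3 -m jog '[[[0,0,0.8,0,0,0],[0,0,0.8,0,0,0],[0,0,0.6,0,0,0],[0,0,0.5,0,0,0],[0,0,0.5,0,0,0],[0,0,0,0,0,0],[0,0,0,0,0,0]]]'; python3 -m jog '[[[0,0,0.4,0,0,0],[0,0,0.3,0,0,0],[0,0,0.2,0,0,0],[0,0,0.1,0,0,0],[0,0,0,0,0,0],[0,0,0,0,0,0],[0,0,0,0,0,0]]]'
```

```text
time_s: 10.6
position: [0.4165, 0.3301, 0.0787]
ee_rot: [0.685, 0.728, -0.0, -0.0]
contact_force: [0.2, -0.7, -2.0]
finger_gap: 0.0084
time_s: 11.3
position: [0.4166, 0.3301, 0.0689]
ee_rot: [0.685, 0.728, 0.0, 0.0]
contact_force: [0.0, 0.1, -1.4]
finger_gap: 0.0085
```

```bash
python3 -m jog '[[[0,0,0.1,0,0,0],[0,0,0,0,0,0],[0,0,0,0,0,0],[0,0,0,0,0,0]]]'; python3 -m jog '[[[0,0,0.05,0,0,0],[0,0,0,0,0,0],[0,0,0,0,0,0],[0,0,0,0,0,0]]]'
```

```text
time_s: 11.7
position: [0.4166, 0.33, 0.0678]
ee_rot: [0.685, 0.728, 0.0, 0.0]
contact_force: [0.4, -0.3, -2.5]
finger_gap: 0.0088
time_s: 12.1
position: [0.4166, 0.3301, 0.0678]
ee_rot: [0.685, 0.728, 0.0, 0.0]
contact_force: [-0.5, -1.5, 5.3]
finger_gap: 0.0085
```

Seated, with about 6 N of floor contact. Sliding towards the buffer.

```bash
python3 -m jog '[[[0,0,0,0,0,0],[0,0,0,0,0,0],[0,0.3,0,0,0,0],[0,0.5,0,0,0,0],[0,0.5,0,0,0,0],[0,0.5,0,0,0,0],[0,0.5,0,0,0,0],[0,0.4,0,0,0,0],[0,0.3,0,0,0,0],[0,0.2,0,0,0,0],[0,0,0,0,0,0],[0,0,0,0,0,0],[0,0,0,0,0,0]]]'; python3 -m jog '[[[0,0.2,0,0,0,0],[0,0.2,0,0,0,0],[0,0.2,0,0,0,0],[0,0.2,0,0,0,0],[0,0.1,0,0,0,0],[0,0,0,0,0,0],[0,0,0,0,0,0],[0,0,0,0,0,0]]]'
```

```text
time_s: 13.4
position: [0.448, 0.3321, 0.0678]
ee_rot: [0.685, 0.728, -0.0, -0.0]
contact_force: [-4.6, 0.2, 6.3]
finger_gap: 0.0089
time_s: 14.2
position: [0.4559, 0.3326, 0.0679]
ee_rot: [0.685, 0.729, -0.001, -0.001]
contact_force: [-9.1, -0.7, 10.7]
finger_gap: 0.0087
```

```bash
python3 -m jog '[[[0,0,-0.04,0,0,0],[0,0,0,0,0,0],[0,0.2,0,0,0,0],[0,0.2,0,0,0,0],[0,0.2,0,0,0,0],[0,0,0,0,0,0],[0,0,0,0,0,0],[0,0,0,0,0,0]]]'; python3 -m jog '[[[0,0.2,0,0,0,0],[0,0.2,0,0,0,0],[0,0,0,0,0,0],[0,0,0,0,0,0],[0,0,0,0,0,0]]]'
```

```text
time_s: 15.0
position: [0.4613, 0.3329, 0.0679]
ee_rot: [0.685, 0.729, -0.002, -0.001]
contact_force: [-10.7, 0.3, 8.3]
finger_gap: 0.0086
time_s: 15.5
position: [0.4648, 0.3331, 0.0679]
ee_rot: [0.685, 0.729, -0.002, -0.002]
contact_force: [-12.7, -0.4, 10.2]
finger_gap: 0.0088
```

```bash
python3 -m jog '[[[0,0.2,-0.05,0,0,0],[0,0.2,0,0,0,0],[0,0.1,0,0,0,0],[0,0,0,0,0,0],[0,0,0,0,0,0],[0,0,0,0,0,0],[0,0,0,0,0,0]]]'
python3 - <<'E'
from h import *
a=capture("side");w=capture("wrist");s=env.read_state();m=camera_model("side")
p=s["position"];print(p,s["contact_force"],s["dq"],R.from_quat(s["ee_rot"]).as_matrix()[:,2])
u=proj(m["mtx"],m["pose"],[.535,.338,.08]);print(u);x,y=u.astype(int)
A=cv2.resize(a[y-40:y+35,x-45:x+60],(770,550),interpolation=cv2.INTER_CUBIC)
cv2.imwrite("pics/side4.png",A);cv2.imwrite("pics/w4.png",w)
E
```

```text
time_s: 16.2
position: [0.4691, 0.3333, 0.068]
ee_rot: [0.685, 0.729, -0.003, -0.002]
contact_force: [-14.7, -0.9, 8.5]
finger_gap: 0.0089
[0.4691 0.3333 0.068 ] [-14.8627  -0.7463   8.6754] [ 0.0003 -0.0011 -0.0008 -0.0012 -0.0003 -0.0022] [-0.007  -0.0014 -1.    ]
[296.7137 239.9414]
```

View pics/side4.png

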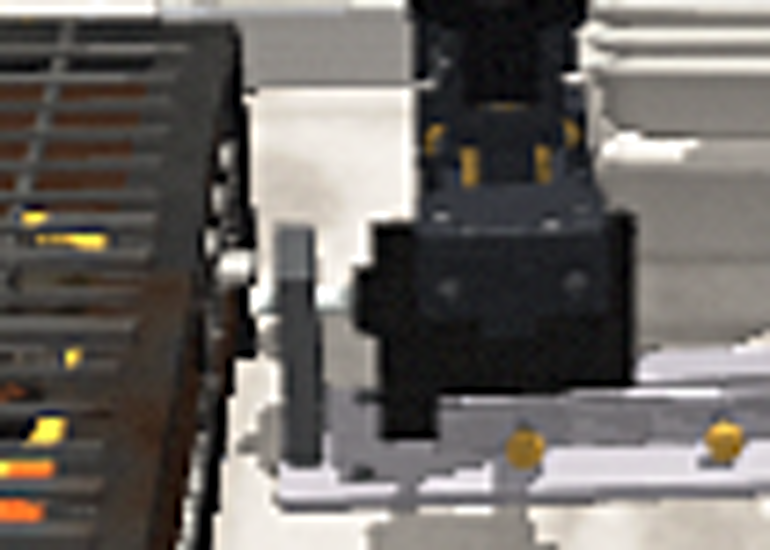

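The side crop shows the slate on the channel floor pressing the buffer, with the rod visible between the post front (u≈322) and the disc back (u≈357). I'll check the travel by projecting the model.

Run:
```python
from h import *
m=camera_model("side");q=[.4309,.3316,.0615]
def W(x,y,z): return [q[0]+x*np.cos(q[2])-y*np.sin(q[2]),q[1]+x*np.sin(q[2])+y*np.cos(q[2]),z]
f=770/105
def C(x,y,z): return ((proj(m["mtx"],m["pose"],W(x,y,z))-[296-45,239-40]+.5)*[f,550/75]).round(0)
print("post front near edge",C(.116,.019,.105),C(.116,.019,.06),"back top",C(.132,.019,.105))
print("base end near",C(.135,.035,.01),"screw?",)
for t in(.012,.016,.020):
    x=.075+t;print(t,"slate lead top",C(x,.0045,.115),"bottom vis",C(x,.0045,.039),"trail top",C(x-.105,.0045,.115),"disc back top/mid",C(x+.008,0,.094),C(x+.008,.014,.08))
```

```text
post front near edge [305. 282.] [311. 375.] back top [264. 283.]
base end near [268. 502.] screw?
0.012 slate lead top [379. 236.] bottom vis [386. 391.] trail top [648. 227.] disc back top/mid [361. 274.] [362. 324.]
0.016 slate lead top [369. 237.] bottom vis [376. 392.] trail top [638. 227.] disc back top/mid [351. 275.] [352. 325.]
0.02 slate lead top [359. 237.] bottom vis [366. 392.] trail top [628. 228.] disc back top/mid [341. 275.] [342. 325.]
```

The geometry (TCP) and force estimates give about 15–16 mm of travel, while the side picture suggests slightly more. I'll ease the floor load so the axial force shows the spring directly.

```bash
python3 -m jog '[[[0,0,-0.06,0,0,0],[0,0,0,0,0,0],[0,0,0,0,0,0],[0,0,0,0,0,0]]]'; python3 -m jog '[[[0,0,-0.04,0,0,0],[0,0,0,0,0,0],[0,0,0,0,0,0],[0,0,0,0,0,0]]]'
```

```text
time_s: 16.7
position: [0.4692, 0.3333, 0.0681]
ee_rot: [0.685, 0.729, -0.003, -0.002]
contact_force: [-13.2, 0.1, 4.7]
finger_gap: 0.0087
time_s: 17.1
position: [0.4691, 0.3332, 0.0681]
ee_rot: [0.685, 0.729, -0.003, -0.002]
contact_force: [-11.3, -0.3, 1.2]
finger_gap: 0.0083
```

```bash
python3 -m jog '[[[0,0,0,0,0,0],[0,0,0,0,0,0],[0,0,0,0,0,0],[0,0,0,0,0,0],[0,0,0,0,0,0],[0,0,0,0,0,0],[0,0,0,0,0,0],[0,0,0,0,0,0],[0,0,0,0,0,0],[0,0,0,0,0,0]]]'
python3 - <<'E'
from h import *
a=capture("side");w=capture("wrist")
A=cv2.resize(a[199:274,251:356],(490,350),interpolation=cv2.INTER_CUBIC)
B=cv2.resize(w[60:335,240:410],(272,440),interpolation=cv2.INTER_CUBIC)
o=np.zeros((440,770,3),np.uint8);o[:350,:490]=A;o[:,490:762]=B;cv2.imwrite("pics/end.png",o)
E
```

```text
time_s: 18.1
position: [0.4692, 0.3332, 0.0681]
ee_rot: [0.685, 0.729, -0.003, -0.002]
contact_force: [-11.5, 0.1, 0.8]
finger_gap: 0.0087
```

View pics/end.png

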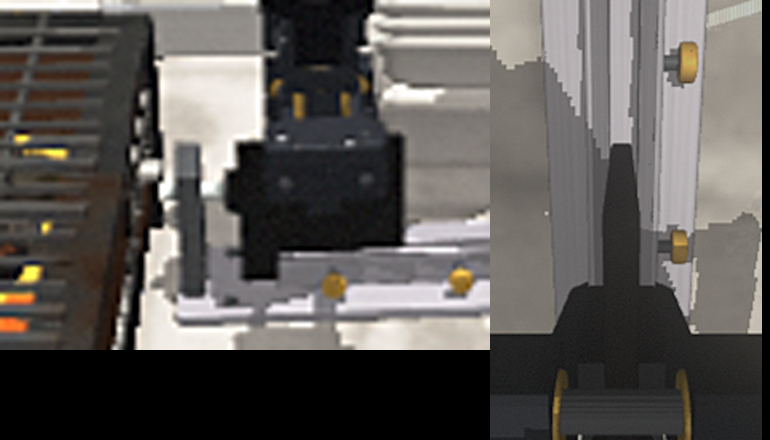

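The slate is square in the channel and standing on its floor, and the buffer is about halfway in. The pose and force readings are steady, so I'm handing in.

```bash
python3 -c "
from station import ticket; print(ticket.close_job())"
```

```text
the job is handed in; nothing more can be done
None
```

I took the slate from the rack, lowered it to the floor of the holder's channel, slid it against the buffer and handed the job in at about 18 s. The robot is still gripping it with the grip set to 50 N.

**Final state:** over the last second of holding, the pose and force did not change beyond reading noise. The push reads about 11.5 N. Less an estimated 1.5–2 N of floor friction, that is a spring force of about 9.5 N, or about 16 mm of buffer travel. The TCP position gives 15.7 mm. The last pictures show the slate square in the channel and on its floor, and I saw no finger or gripper contact with the holder.

**What disagreed:** the gap between post and disc in the coarse side picture suggested about 17–20 mm of travel, and I could not make out the black ring on the rod. I relied on the force and pose estimates. All of these values are within the 10–22 mm limits. I took no closing picture of the bystanders, but the arm passed well above them.

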